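Change the fume extraction over at the blast gates

TASK

The next weld is at the hood with the yellow gate, so change the fume extraction over from the blue gate to the yellow one: with the fingertips push the yellow slide fully open, and only then push the blue slide fully shut, so that the fan is never left with both gates shut. Just push on the end flanges without pinching them, and leave everything else on the bench where it is.

Things in the scene. Friction and masses are not known exactly. Their poses are not given: they have to be found in the camera images.
- yellow_run: yellow extraction branch, fixed. Origin on the bench under its blast gate, x along its duct (80 mm across) away from the robot, z up. The gate's aluminium frame: 28 mm (x) by 120 mm (y), top 135 mm up. A nozzle 184 mm wide, top 112 mm up, ends 110 mm before it (-x). The slide leaves the frame to -y: a 4 mm blade in the plane x = 0, top edge 115 mm up, ending in a flange
- yellow_flange (a point): middle of the top edge of the yellow slide's end flange, axes as the branch's. The flange: upright yellow plate, 60 mm wide (x), 8 mm thick (y, this point at mid-thickness), from 35 to 165 mm above the bench; above the blade it stands free on both sides. Gap from frame to its inner (+y) face: 55 mm when shut. Push it to -y to open, to +y to shut
- yellow_slide (a joint): yellow slide's opening in m: 0 fully shut, 0.085 fully open, firm stop at each end. It drags with about 4 N of friction and stays where it is left. At the start it is shut or within 12 mm of it
- blue_run: blue extraction branch, fixed. Origin on the bench under its blast gate, x along its duct (80 mm across) away from the robot, z up. The gate's aluminium frame: 28 mm (x) by 120 mm (y), top 135 mm up. A nozzle 184 mm wide, top 112 mm up, ends 110 mm before it (-x). The slide leaves the frame to -y: a 4 mm blade in the plane x = 0, top edge 115 mm up, ending in a flange
- blue_flange (a point): middle of the top edge of the blue slide's end flange, axes as the branch's. The flange: upright blue plate, 60 mm wide (x), 8 mm thick (y, this point at mid-thickness), from 35 to 165 mm above the bench; above the blade it stands free on both sides. Gap from frame to its inner (+y) face: 55 mm when shut. Push it to -y to open, to +y to shut
- blue_slide (a joint): blue slide's opening in m: 0 fully shut, 0.085 fully open, firm stop at each end. It drags with about 4 N of friction and stays where it is left. At the start it is open by 62 to 85 mm
- steel_box: bystander: open-topped folded stainless box, 70 x 70 x 60 mm high, the next job to be welded, standing in front of the yellow branch's nozzle; origin at the centre of its underside
- paste_jar: bystander: white jar, orange label, black cap, 64 mm across, 70 mm high; origin at the centre of its underside
- rod_pack: bystander: flat blue plastic pack of electrodes, 50 x 115 x 14 mm; origin at the centre of its underside
- magnet: bystander: red triangular welding magnet lying flat, legs 85 mm, 22 mm high; origin on its underside
- hammer: bystander: hammer lying flat, 260 mm long; origin on its underside
- brush: bystander: wooden-handled brush lying flat, 200 mm long; origin on its underside
- water: bystander: clear water bottle with a red cap, 64 mm across, 190 mm high; origin at the centre of its underside

How it is judged:
On the way, in this order (a step that is already met when the one before it is completed fails the run):
1. the yellow slide is fully open (within 5 mm of its stop) while the blue one is still more than half open (value of joint yellow_slide above 0.08 m and value of joint blue_slide above 0.0425 m), for 0.2 s.
2. the blue slide is fully shut (within 5 mm) with the yellow one still fully open (value of joint yellow_slide above 0.08 m and value of joint blue_slide below 0.005 m), for 0.2 s.
At the end, for the whole second after the job is handed in: The yellow slide is open to within 5 mm of its open stop, the blue slide shut to within 5 mm, both at rest, and every bystander is within 20 mm of where it was, with the box, jar and bottle upright (all of step 2 and velocity of joint yellow_slide between -0.01 and 0.01 m/s and velocity of joint blue_slide between -0.01 and 0.01 m/s and not (distance of any of steel_box, paste_jar, rod_pack, magnet, hammer, brush, water from where it was at the start of the episode above 0.02 m or angle between any of steel_box, paste_jar, water's own z axis and vertical above 0.35 rad)); the robot touches nothing.
It fails at once if both gates more than half shut at once (the fan starved) (value of joint each of yellow_slide, blue_slide below 0.0425 m).
It fails at once if a flange is pinched between the fingers instead of pushed (more than 1 N on both its leaves) ((contact force between the fingers and yellow_slide_c0 above 1 N and contact force between the fingers and yellow_slide_c1 above 1 N) or (contact force between the fingers and blue_slide_c0 above 1 N and contact force between the fingers and blue_slide_c1 above 1 N)).
It fails at once if a bystander is moved more than 20 mm, lifted or tipped over (distance of any of steel_box, paste_jar, rod_pack, magnet, hammer, brush, water from where it was at the start of the episode above 0.02 m or angle between any of steel_box, paste_jar, water's own z axis and vertical above 0.35 rad).
It also fails if it takes over 54 s, if anything falls off the work surface, if the arm or the gripper's body presses on something with over 40 N, if the wrist force passes 120 N, or if a joint passes its speed limit or range.

ROBOT

A 7-joint arm with a two-finger parallel gripper is mounted at the origin on the work surface. World frame = base frame: x ahead of the robot, y to its left, z up, the work surface at z = 0. Lengths are in m, angles in rad, forces in N, time in s.
With the tool pointing down it reaches from about 0.425 to 0.875 m from the base axis. Payload 4.7 kg.
Tool frame: the origin (TCP) lies midway between the tips of the shut fingers; the grasp point (between the pads) lies 19 mm behind it; z points along the fingers, y is the line along which they close (so a half turn about z gives the same grasp; the last joint's range is limited). The gripper opens to 85 mm and grips with 20 to 120 N. Pads are 22 mm wide; open, the fingers measure 114 mm over their backs; the gripper's body (76 mm by 85 mm) begins 54 mm behind the grasp point. The pads swing forward as they close: fully open they stand 13 mm farther back than shut.
Start: joints at [-1.108, 0.321, -0.07, 1.45, 0.023, 1.371, -0.057], TCP at [0.282, 0.586, 0.231] pointing down, gripper open.
Joint ranges: [-2.86, 2.86], [-0.3, 2.09], [-1.38, 1.24], [0.06, 2.45], [-1.56, 4.7], [0.09, 2.05], [-2.69, 2.69]. Speed limits (rad/s): [2.57, 2.57, 3.14, 3.14, 3.14, 3.14, 3.14].

INTERFACE

Orientations are given as a rotation vector (axis times angle).
In Python, from bench import * gives the robot as it stands.
- The arm moves only by the shell command python3 -m creep 'ROWS' [FORCE]. ROWS is text: rows parted by semicolons, each of 7 numbers parted by spaces: the shift along the tool's x, y, z in m, then the turn, a rotation vector about the tool's x, y, z in rad, then the finger opening in m, from 0 to 0.0854. A call has exactly 5 rows; each row is the pose to reach, as a shift and turn from the pose commanded when the call began, along the tool's axes at that moment; what a row does not reach only later rows make up. A row lasts 1/8 s, in which the tool goes at most 62.5 mm and 10.7 degrees, less where a joint would pass 70% of its speed; a pose out of reach is approached as far as the arm can. A call with a gripper value outside its range is refused whole. The fingers move at their own pace and stop on an object; FORCE is the grip in N (left out, the last holds). Time passes only in rows, so rows that repeat a pose let the fingers close, or fill a call up. It gives the time, the measured TCP pose, the force, the opening and the grip force at its end, in the units of the state.
- get_obs(): the state, without advancing time (a new reading comes with each control period).
- capture(name): name is "side" or "top"; returns (picture, depth): 420x560x3 uint8, blue, green, red; 420x560 float32, m along the optical axis (not along the pixel's ray), 0 where there is no reading.
- camera_params(name): a dict with "intrinsics" (3x3 intrinsics, pixels), "world_to_cam" (4x4, takes a point from world to camera coordinates). Camera axes: x right, y up, looking along -z (the intrinsics and any distortion apply to the point x, -y, -z); pixel columns grow to the right and rows downward; lengths in m; the calibration is good to about 2 mm. A picture is of the moment at which its call begins. camera_params takes no time and is no camera call.
- close_job(): hands the job in; it is judged then, once.
Trained networks look in the newest picture that a camera, given by its name, has taken for a name from the list of things; names that differ only in an ending like _2 or _b are one class to them, and where a whole thing is asked for, a point or a joint stands for the part that bears it (a point fixed in the world has none). Each returns a list of dicts, best first, with "confidence" (0 to 1); they miss things now and then, are a little off and sometimes report something else, mostly with a low value. They report only what shows in the picture. A call takes as long as a camera call.
- boxes_of(camera, target): "box" ([left, top, right, bottom] in pixels, round what is visible of it).
- outline_of(camera, target): "pixels" (420x560 bool, what is visible of it) and "box" ([left, top, right, bottom] in pixels, round what is visible of it).
- landmark_of(camera, target): "xy" ([column, row] in pixels: a listed point, or the origin of a listed thing).
The state is a dict: "clock": time; "joint_positions": joint angles; "joint_velocities": joint speeds; "tau": joint torques, N m; "eef_pos": TCP position; "orientation": TCP orientation; "contact_force": force on the tool from outside, world axes, zero at the start; "ft_torque": the same for the moment, N m; "gripper_width": finger opening in m; "grip_force": force on a finger pad.
Only numpy, scipy, OpenCV 4.12 (cv2) and the standard library are available. Lean on these libraries where they do the work, as an engineer would, in place of code of your own. Each camera call takes 0.05 s, during which the arm holds its last target. There are 200 camera calls.

## Working session

There is one attempt and no reset: what is moved stays moved. The work goes in short steps, Python scripts to look and compute and a shell command to move; the robot and the scene stay as the last step left them, time stands still between calls to the robot, and variables do not carry over. Pictures are saved under pics/ and viewed, at most 10 in all, crops included, and the job is handed in when it is done.

```bash
mkdir -p pics; ls
cat > h.py <<'E'
from bench import *
import numpy as np, cv2
from scipy.spatial.transform import Rotation as R
def cam(n):
    p=camera_params(n); return np.array(p["intrinsics"]),np.array(p["world_to_cam"]),p
def back(n,u,v,d):
    K,T,_=cam(n); q=np.linalg.inv(K)@np.array([u,v,1.])*d
    return (np.linalg.inv(T)@np.array([q[0],-q[1],-q[2],1]))[:3]
def atz(n,u,v,z):
    a=back(n,u,v,.1); b=back(n,u,v,1.); return a+(b-a)*(z-a[2])/(b[2]-a[2])
E
python3 - <<'E'
from h import *
s=get_obs(); print(s)
for n in("side","top"):
    im,d=capture(n); cv2.imwrite(f"pics/{n}0.png",im); p=camera_params(n); print(n,{k:v for k,v in p.items()})
    for t in("yellow_flange","blue_flange","yellow_run","blue_run"):
        for r in landmark_of(n,t)[:2]:
            u,v=r["xy"]; z=.165 if "flange" in t else 0
            dd=d[int(round(v)),int(round(u))]
            print(n,t,np.round(r["xy"],1),round(r["confidence"],2),"atz",np.round(atz(n,u,v,z),4),"depth",np.round(back(n,u,v,dd),4) if dd else None)
E
```

```text
pics
{'clock': 0.0, 'joint_positions': array([-1.10788651,  0.32181466, -0.07006423,  1.45173961,  0.02263037,
        1.37076064, -0.05688337]), 'joint_velocities': array([ 0.00140061,  0.00077801, -0.00148959,  0.00037758, -0.00063831,
        0.00184027, -0.00125111]), 'tau': array([ 4.80134131e-04, -4.93586326e+01, -3.82137615e-01, -3.14329290e+01,
        1.30839998e-02,  1.15802829e-02,  7.63751515e-07]), 'eef_pos': array([0.28185611, 0.58509609, 0.23019632]), 'orientation': array([-6.98966393e-01, -3.06254394e+00,  3.00456349e-03]), 'contact_force': array([0.30343884, 0.22572457, 0.90898812]), 'ft_torque': array([-0.01834451,  0.02480077, -0.02320894]), 'grip_force': 0.0, 'gripper_width': 0.0858469176546496}
side {'intrinsics': array([[436.40195011,   0.        , 276.93216942],
       [  0.        , 436.40195011, 207.4516986 ],
       [  0.        ,   0.        ,   1.        ]]), 'world_to_cam': array([[ 9.22497701e-01, -3.86002461e-01,  3.02349932e-04,
        -4.81935270e-01],
       [ 1.81741884e-01,  4.35031184e-01,  8.81883074e-01,
        -2.23006581e-01],
       [-3.405
[... 834 characters left out ...]
.75785225],
       [  0.        ,   0.        ,   1.        ]]), 'world_to_cam': array([[-0.01959253, -0.99975624, -0.01017828,  0.01057589],
       [ 0.99043679, -0.02079846,  0.13639057, -0.54445383],
       [-0.13656902, -0.00740871,  0.99060285, -1.42714411],
       [ 0.        ,  0.        ,  0.        ,  1.        ]])}
top yellow_flange [201.3 204.1] 0.65 atz [0.5792 0.2059 0.165 ] depth [0.579  0.2057 0.1662]
top blue_flange [361.6 210.1] 0.95 atz [ 0.5522 -0.2485  0.165 ] depth [ 0.5537 -0.2502  0.1555]
top yellow_run [166.  214.8] 0.72 atz [0.5762 0.3459 0.    ] depth [0.5587 0.3189 0.1124]
top blue_run [298.6 212.2] 0.98 atz [ 0.5756 -0.0774  0.    ] depth [ 0.5582 -0.0725  0.1123]
```

View pics/side0.png

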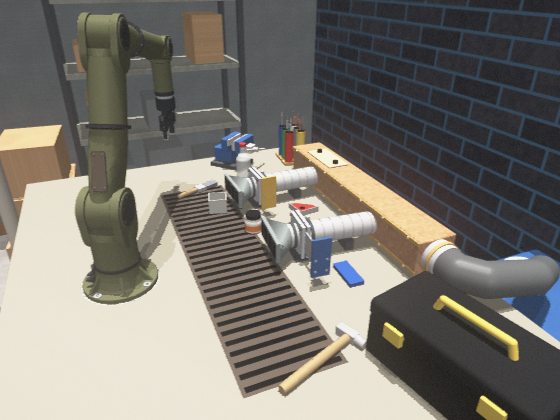

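View pics/top0.png

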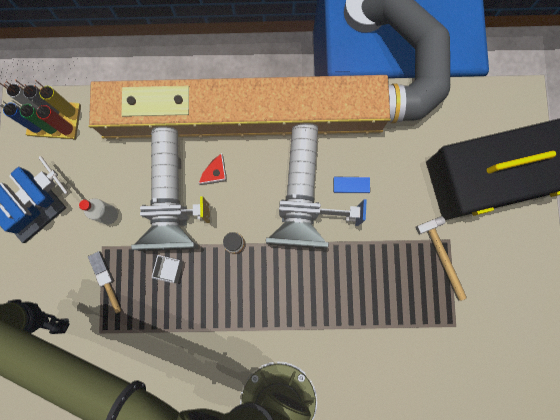

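The side picture shows the yellow flange at about (268,190) and the blue flange at (320,257). In the top picture they are at (204,208) and (363,210), with the frames at (162,211) and (300,210) and the bottle at (95,208). The networks match both flanges but are vague about the run origins, so I'll measure the flanges and frames from depth.

```bash
cat > meas.py <<'E'
from h import *
def cloud(n):
    im,d=capture(n); K,T,_=cam(n); v,u=np.indices(d.shape)
    q=np.stack([(u-K[0,2])/K[0,0]*d,-(v-K[1,2])/K[1,1]*d,-d,np.ones_like(d)],-1)
    P=(q@np.linalg.inv(T).T)[...,:3]; P[d==0]=np.nan
    return im,P
def flange(n,c):
    im,P=cloud(n); out=outline_of(n,c+"_flange")
    if not out: return None
    h=cv2.cvtColor(im,cv2.COLOR_BGR2HSV); lo,hi=((18,35) if c=="yellow" else (100,125))
    m=out[0]["pixels"]&(h[...,0]>=lo)&(h[...,0]<=hi)&(h[...,1]>110)
    Q=P[m]; return Q[np.isfinite(Q).all(1)],out[0]["confidence"]
if __name__=="__main__":
    for n in("top","side"):
        for c in("yellow","blue"):
            r=flange(n,c)
            if r is None: print(n,c,"none"); continue
            Q,cf=r; g=Q[Q[:,2]>(.125)]
            t=Q[(Q[:,2]>.155)&(Q[:,2]<.18)]
            print(n,c,round(cf,2),len(Q),"z",np.round(np.percentile(Q[:,2],[2,50,98]),3),"top n",len(t),"x",np.round(np.percentile(t[:,0],[3,50,97]),4),"y",np.round(np.percentile(t[:,1],[3,50,97]),4))
            if len(g)>20:
                a=np.polyfit(g[:,0],g[:,1],1); print("   face y at x=.56:",np.polyval(a,.56).round(4),"slope",a[0].round(3),"xr",np.percentile(g[:,0],[2,98]).round(3))
    im,P=cloud("top")
    for c,y0,y1 in(("yellow",.22,.45),("blue",-.2,.05)):
        m=(P[...,2]>.122)&(P[...,2]<.15)&(P[...,0]>.53)&(P[...,0]<.63)&(P[...,1]>y0)&(P[...,1]<y1)
        r=cv2.minAreaRect(P[m][:,:2].astype(np.float32)*1000); print(c,"frame",m.sum(),r, np.percentile(P[m][:,1],[1,99]).round(3))
        m=(P[...,2]>.06)&(P[...,2]<.1)&(P[...,0]>.62)&(P[...,0]<.75)&(P[...,1]>y0)&(P[...,1]<y1)
        Q=P[m]; xs=np.arange(.63,.74,.01); ys=[np.mean(np.percentile(Q[abs(Q[:,0]-x)<.005][:,1],[3,97])) for x in xs]
        print("   duct axis fit",np.polyfit(xs-.57,ys,1).round(4))
    for t in("water","paste_jar","magnet"):
        for r in boxes_of("top",t)[:1]: print(t,np.round(r["box"]),atz("top",(r["box"][0]+r["box"][2])/2,(r["box"][1]+r["box"][3])/2,.05).round(3))
E
python3 meas.py
```

```text
top yellow 0.75 120 z [0.062 0.162 0.169] top n 77 x [0.5443 0.5707 0.5999] y [0.202  0.2064 0.2099]
   face y at x=.56: 0.2054 slope 0.01 xr [0.544 0.601]
top blue 0.92 48 z [0.161 0.166 0.17 ] top n 48 x [0.5295 0.5562 0.5799] y [-0.2594 -0.2548 -0.2513]
   face y at x=.56: -0.2554 slope -0.101 xr [0.529 0.581]
side yellow 0.63 417 z [0.04  0.106 0.164] top n 39 x [0.5454 0.5685 0.5943] y [0.1974 0.2016 0.2072]
   face y at x=.56: 0.2014 slope 0.023 xr [0.542 0.6  ]
side blue 0.87 33 z [0.142 0.164 0.168] top n 32 x [0.5264 0.5527 0.5795] y [-0.2648 -0.2582 -0.2533]
   face y at x=.56: -0.2592 slope -0.089 xr [0.526 0.58 ]
yellow frame 457 ((565.9611206054688, 311.4277648925781), (159.9046173095703, 63.208106994628906), 76.94823455810547) [0.272 0.389]
   duct axis fit [0.0157 0.3217]
blue frame 445 ((576.5784912109375, -75.51286315917969), (118.25245666503906, 65.21293640136719), 72.84749603271484) [-0.131 -0.018]
   duct axis fit [-0.1052 -0.0728]
water [ 79. 196. 116. 227.] [0.582 0.546 0.05 ]
paste_jar [224. 234. 242. 250.] [0.48  0.127 0.05 ]
magnet [198. 154. 225. 185.] [0.708 0.194 0.05 ]
```

```bash
cat > go.py <<'E'
from h import *
import sys
# usage: go.py x y z toolx_angle_deg -> shift and turn in the tool axes
x,y,z,a=map(float,sys.argv[1:5]); s=get_obs(); A=R.from_rotvec(s["orientation"]); c=np.deg2rad(a)
B=R.from_matrix(np.array([[np.cos(c),np.sin(c),0],[np.sin(c),-np.cos(c),0],[0,0,-1]]))
print("shift",A.inv().apply(np.array([x,y,z])-s["eef_pos"]).round(4),"turn",(A.inv()*B).as_rotvec().round(3),"pos",s["eef_pos"].round(4),"t",s["clock"],"F",s["contact_force"].round(1))
E
python3 go.py .572 .240 .25 90.7
python3 -m creep '-0.04 -0.02 -0.03 0 0 0.15 0; -0.09 -0.04 -0.03 0 0 0.32 0; -0.14 -0.06 -0.03 0 0 0.5 0; -0.19 -0.08 -0.03 0 0 0.67 0; -0.24 -0.105 -0.03 0 0 0.85 0' 30
python3 go.py .572 .240 .25 90.7
```

```text
shift [-0.4112 -0.1856 -0.0186] turn [ 0.   -0.    1.11] pos [0.2821 0.5856 0.2314] t 1.1 F [-0.3 -0.5 -0.7]
clock: 1.72
eef_pos: [0.4538, 0.3857, 0.2615]
orientation: [1.907, 2.497, 0.001]
contact_force: [0.6, 0.4, -0.5]
gripper_width: 0.0003
grip_force: 0.0
shift [-0.1717  0.0757  0.0115] turn [ 0.001 -0.001  0.254] pos [0.4538 0.3857 0.2615] t 1.725 F [ 0.6  0.4 -0.5]
```

```bash
python3 -m creep '-0.05 0.02 0 0 0 0.1 0; -0.1 0.04 0 0 0 0.2 0; -0.14 0.06 0.005 0 0 0.254 0; -0.172 0.076 0.011 0 0 0.254 0; -0.172 0.076 0.011 0 0 0.254 0'
python3 go.py .572 .240 .132 90.7
python3 - <<'E'
from meas import *
for n in("top","side"):
    im,P=cloud(n); cv2.imwrite(f"pics/{n}1.png",im)
    K,T,_=cam(n); p=T@np.append([.572,.24,.14],1); q=K@np.array([p[0],-p[1],-p[2]]); u,v=map(int,q[:2]/q[2]); print(n,u,v)
    cv2.imwrite(f"pics/{n}1c.png",cv2.resize(im[max(0,v-60):v+60,u-80:u+80],None,fx=4,fy=4))
a=cv2.imread("pics/top1c.png");b=cv2.imread("pics/side1c.png"); cv2.imwrite("pics/c1.png",cv2.resize(np.hstack([a,b]),(800,300)))
E
```

```text
clock: 2.35
eef_pos: [0.574, 0.2375, 0.2498]
orientation: [2.207, 2.233, -0.002]
contact_force: [-0.5, 0.5, 0.5]
gripper_width: 0.0001
grip_force: 0.0
shift [ 0.0028 -0.002   0.1178] turn [ 0.     0.002 -0.001] pos [0.574  0.2375 0.2498] t 2.35 F [-0.5  0.5  0.5]
top 190 208
side 264 179
```

View pics/c1.png

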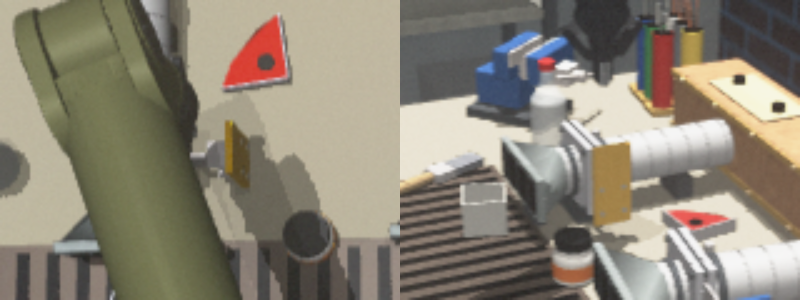

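The crops show the gripper above the yellow gate. The yellow flange is at (610,183) in the side half with nothing beside it, and the gap itself is hidden from the top. I'll descend in steps and watch the force.

```bash
python3 -m creep '0.003 -0.002 0.03 0 0 0 0; 0.003 -0.002 0.05 0 0 0 0; 0.003 -0.002 0.065 0 0 0 0; 0.003 -0.002 0.08 0 0 0 0; 0.003 -0.002 0.085 0 0 0 0'
python3 go.py .572 .240 .132 90.7
```

```text
clock: 3.08
eef_pos: [0.5696, 0.2449, 0.1644]
orientation: [-2.2, -2.242, 0.001]
contact_force: [-0.0, -0.5, 0.7]
gripper_width: -0.0
grip_force: 0.0
shift [-0.0049  0.0024  0.0324] turn [-0.001  0.     0.006] pos [0.5696 0.2449 0.1644] t 3.075 F [-0.  -0.5  0.7]
```

```bash
python3 -m creep '-0.002 0 0.01 0 0 0 0; -0.002 0 0.02 0 0 0 0; -0.002 0 0.028 0 0 0 0; -0.002 0 0.032 0 0 0 0; -0.002 0 0.032 0 0 0 0'
python3 go.py .572 .140 .132 90.7
```

```text
clock: 3.7
eef_pos: [0.57, 0.2426, 0.133]
orientation: [-2.201, -2.241, 0.001]
contact_force: [0.0, 0.8, -0.3]
gripper_width: 0.0
grip_force: 0.0
shift [-0.1026  0.0002  0.0011] turn [-0.     0.     0.006] pos [0.57   0.2426 0.133 ] t 3.7 F [ 0.   0.8 -0.3]
```

```bash
python3 -m creep '-0.01 0 0 0 0 0 0; -0.02 0 0 0 0 0 0; -0.03 0 0 0 0 0 0; -0.04 0 0 0 0 0 0; -0.05 0 0 0 0 0 0'; python3 -m creep '-0.01 0 0 0 0 0 0; -0.02 0 0 0 0 0 0; -0.03 0 0 0 0 0 0; -0.035 0 0 0 0 0 0; -0.04 0 0 0 0 0 0'
python3 go.py .572 .140 .132 90.7
```

```text
clock: 4.32
eef_pos: [0.5713, 0.1928, 0.1337]
orientation: [-2.201, -2.242, -0.003]
contact_force: [1.2, 5.5, -0.3]
gripper_width: 0.0
grip_force: 2.3
clock: 4.95
eef_pos: [0.572, 0.1525, 0.1337]
orientation: [2.201, 2.241, 0.001]
contact_force: [1.6, 5.5, 2.9]
gripper_width: -0.0001
grip_force: 2.2
shift [-0.0125 -0.0003  0.0017] turn [ 0.001 -0.     0.006] pos [0.572  0.1525 0.1337] t 4.95 F [1.6 5.5 2.9]
```

Contact at the expected force of about 5 N. I'll go on slowly to the stop.

```bash
python3 -m creep '-0.003 0 0 0 0 0 0; -0.006 0 0 0 0 0 0; -0.008 0 0 0 0 0 0; -0.01 0 0 0 0 0 0; -0.012 0 0 0 0 0 0'; python3 -m creep '-0.001 0 0 0 0 0 0; -0.002 0 0 0 0 0 0; -0.003 0 0 0 0 0 0; -0.004 0 0 0 0 0 0; -0.004 0 0 0 0 0 0'
```

```text
clock: 5.58
eef_pos: [0.5719, 0.1432, 0.1334]
orientation: [-2.198, -2.242, -0.004]
contact_force: [1.7, 10.4, 0.5]
gripper_width: -0.0003
grip_force: 5.2
clock: 6.2
eef_pos: [0.5718, 0.1432, 0.1334]
orientation: [-2.193, -2.243, -0.01]
contact_force: [2.7, 14.9, -1.0]
gripper_width: -0.0002
grip_force: 7.4
```

```bash
python3 -m creep '0.01 0 0 0 0 0 0; 0.018 0 -0.02 0 0 0 0; 0.018 0 -0.06 0 0 0 0; 0.018 0 -0.1 0 0 0 0; 0.018 0 -0.12 0 0 0 0'
python3 go.py .551 -.305 .25 84.2
python3 - <<'E'
from h import *
for n in("top","side"):
    im,d=capture(n); cv2.imwrite(f"pics/{n}2.png",im)
    for r in landmark_of(n,"yellow_flange")[:1]: print(n,r["confidence"],atz(n,*r["xy"],.165).round(4))
E
```

```text
clock: 6.82
eef_pos: [0.5719, 0.1522, 0.2548]
orientation: [2.203, 2.237, -0.002]
contact_force: [-0.8, -0.3, 0.2]
gripper_width: 0.0002
grip_force: 0.0
shift [-0.4568 -0.0281  0.0059] turn [0.    0.002 0.117] pos [0.5719 0.1522 0.2548] t 6.825 F [-0.8 -0.3  0.2]
top 0.73 [0.5816 0.1307 0.165 ]
side 0.78 [0.5815 0.1009 0.165 ]
```

```bash
python3 -m creep '-0.04 0 0 0 0 0.03 0; -0.09 -0.005 0 0 0 0.06 0; -0.14 -0.01 0 0 0 0.09 0; -0.19 -0.014 0 0 0 0.117 0; -0.24 -0.018 0 0 0 0.117 0'; python3 go.py .551 -.305 .25 84.2
```

```text
clock: 7.65
eef_pos: [0.5563, -0.0877, 0.2511]
orientation: [-2.328, -2.107, 0.005]
contact_force: [0.9, -0.2, 0.2]
gripper_width: -0.0
grip_force: 0.0
shift [-0.2168  0.0163  0.0013] turn [-0.004  0.001  0.002] pos [ 0.5563 -0.0877  0.2511] t 7.65 F [ 0.9 -0.2  0.2]
```

View pics/side2.png

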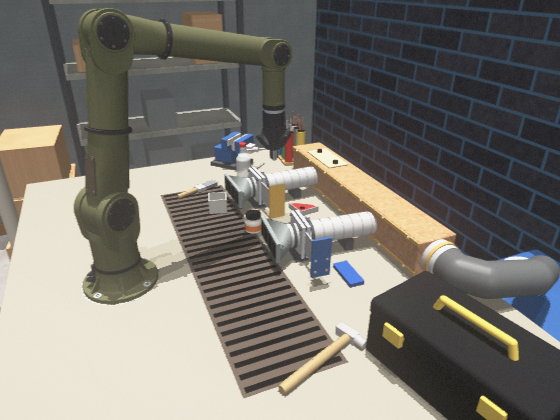

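The side picture shows the yellow flange moved out to about (277,200). The jar at (253,220) and the box at (218,203) have not moved.

```bash
python3 -m creep '-0.05 0.004 0 0 0 0 0; -0.1 0.008 0 0 0 0 0; -0.15 0.012 0 0 0 0 0; -0.19 0.016 0 0 0 0 0; -0.217 0.016 0 0 0 0 0'; python3 -m creep '0 0 0 0 0 0 0; 0 0 0.03 0 0 0 0; 0 0 0.06 0 0 0 0; 0 0 0.075 0 0 0 0; 0 0 0.08 0 0 0 0'; python3 go.py .551 -.305 .132 84.2
python3 meas.py | grep blue
```

```text
clock: 8.28
eef_pos: [0.5503, -0.3057, 0.2508]
orientation: [-2.33, -2.103, 0.006]
contact_force: [-0.8, -0.5, -0.7]
gripper_width: 0.0
grip_force: 0.0
clock: 8.9
eef_pos: [0.5522, -0.302, 0.172]
orientation: [-2.326, -2.109, 0.001]
contact_force: [0.2, -0.2, -0.2]
gripper_width: 0.0
grip_force: 0.0
shift [-0.0031 -0.0008  0.04  ] turn [-0.002 -0.001  0.003] pos [ 0.5522 -0.302   0.172 ] t 8.9 F [ 0.2 -0.2 -0.2]
top blue 0.93 57 z [0.161 0.166 0.17 ] top n 56 x [0.5284 0.5523 0.5791] y [-0.2591 -0.2554 -0.2512]Traceback (most recent call last):
  File "meas.py", line 20, in <module>
    print(n,c,round(cf,2),len(Q),"z",np.round(np.percentile(Q[:,2],[2,50,98]),3),"top n",len(t),"x",np.round(np.percentile(t[:,0],[3,50,97]),4),"y",np.round(np.percentile(t[:,1],[3,50,97]),4))
                                              ~~~~~~~~~~~~~^^^^^^^^^^^^^^^^^^
    return _quantile_unchecked(
        a, q, axis, out, overwrite_input, method, keepdims, weights)
    return _ureduce(a,
                    func=_quantile_ureduce_func,
    ...<5 lines>...
                    overwrite_input=overwrite_input,
                    method=method)
    r = func(a, **kwargs)
    result = _quantile(arr,
                       quantiles=q,
    ...<2 lines>...
                       out=out,
                       weights=wgt)
    slices_having_nans = np.isnan(arr[-1, ...])
                                  ~~~^^^^^^^^^
IndexError: index -1 is out of bounds for axis 0 with size 0
```

```bash
python3 -m creep '0 0 0.015 0 0 0 0; 0 0 0.03 0 0 0 0; 0 0 0.04 0 0 0 0; 0.01 0 0.04 0 0 0 0; 0.02 0 0.04 0 0 0 0'; python3 -m creep '0.01 0 0 0 0 0 0; 0.02 0 0 0 0 0 0; 0.03 0 0 0 0 0 0; 0.04 0 0 0 0 0 0; 0.05 0 0 0 0 0 0'; python3 go.py .551 -.18 .132 84.2
```

```text
clock: 9.93
eef_pos: [0.5548, -0.2825, 0.1334]
orientation: [2.328, 2.109, 0.001]
contact_force: [-0.3, 0.4, 0.3]
gripper_width: 0.0002
grip_force: 0.0
clock: 10.55
eef_pos: [0.5598, -0.2339, 0.1339]
orientation: [2.328, 2.107, 0.0]
contact_force: [0.8, -6.0, 0.1]
gripper_width: 0.0001
grip_force: 2.3
shift [ 0.0528 -0.0141  0.0018] turn [0.001 0.001 0.002] pos [ 0.5598 -0.2339  0.1339] t 10.55 F [ 0.8 -6.   0.1]
```

```bash
python3 -m creep '0.006 0 0 0 0 0 0; 0.012 0 0 0 0 0 0; 0.018 0 0 0 0 0 0; 0.022 0 0 0 0 0 0; 0.026 0 0 0 0 0 0'; python3 -m creep '0.003 0 0 0 0 0 0; 0.006 0 0 0 0 0 0; 0.009 0 0 0 0 0 0; 0.012 0 0 0 0 0 0; 0.014 0 0 0 0 0 0'
```

```text
clock: 11.18
eef_pos: [0.562, -0.2076, 0.1334]
orientation: [2.329, 2.108, 0.0]
contact_force: [0.2, -3.7, 2.8]
gripper_width: -0.0001
grip_force: 2.4
clock: 11.8
eef_pos: [0.562, -0.2076, 0.1338]
orientation: [2.327, 2.088, -0.016]
contact_force: [3.6, -30.8, -4.5]
gripper_width: 0.0003
grip_force: 15.0
```

The stop is at the expected place: the flange's middle sits about 119 mm from the frame's centre. I'll back off and check.

```bash
python3 -m creep '-0.014 0 0 0 0 0 0; -0.03 0 0 0 0 0 0; -0.045 0 -0.02 0 0 0 0; -0.05 0 -0.06 0 0 0 0; -0.05 0 -0.1 0 0 0 0'; python3 -m creep '-0.06 0 -0.03 0 0 0 0; -0.12 0 -0.03 0 0 0 0; -0.17 0 -0.03 0 0 0 0; -0.17 0 -0.03 0 0 0 0; -0.17 0 -0.03 0 0 0 0'
python3 - <<'E'
from h import *
I=[]
for n in("top","side"):
    im,d=capture(n); I.append(im)
    for t in("yellow_flange","blue_flange","yellow_run","blue_run"):
        for r in landmark_of(n,t)[:1]: print(n,t,round(r["confidence"],2),atz(n,*r["xy"],.165 if "fl" in t else 0).round(4))
cv2.imwrite("pics/end.png",cv2.resize(np.hstack(I)[110:310],None,fx=.7,fy=.7) if 0 else np.vstack([cv2.resize(I[0][120:320,70:470],(600,300)),cv2.resize(I[1][140:340,130:530],(600,300))]))
E
```

```text
clock: 12.42
eef_pos: [0.5578, -0.2423, 0.2334]
orientation: [-2.325, -2.107, 0.0]
contact_force: [0.1, 0.1, -0.3]
gripper_width: -0.0002
grip_force: 0.0
clock: 13.05
eef_pos: [0.5422, -0.4109, 0.2622]
orientation: [-2.325, -2.108, -0.002]
contact_force: [0.2, 0.5, -0.9]
gripper_width: -0.0003
grip_force: 0.0
top yellow_flange 0.69 [0.5767 0.118  0.165 ]
top blue_flange 0.54 [ 0.5499 -0.1963  0.165 ]
top yellow_run 0.74 [0.5674 0.3426 0.    ]
top blue_run 0.58 [ 0.5737 -0.0752  0.    ]
side yellow_flange 0.78 [0.58   0.1288 0.165 ]
side blue_flange 0.95 [ 0.5575 -0.2109  0.165 ]
side yellow_run 0.87 [0.5719 0.3179 0.    ]
side blue_run 0.79 [ 0.5755 -0.075   0.    ]
```

View pics/end.png

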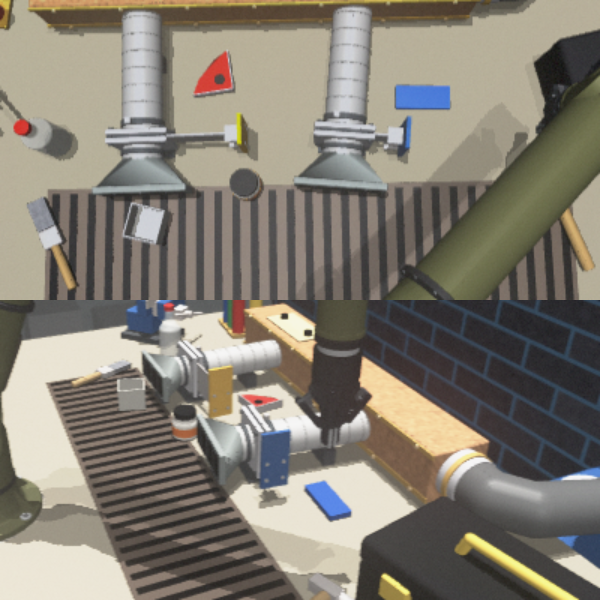

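The picture shows the yellow slide out, with its flange at (240,132), and the blue one in, with its flange at (406,134). The bystanders are in their places and the arm is clear, and both stops were felt as a rise in force.

```bash
python3 -c "
from bench import *
print(close_job())"
```

```text
the job is handed in; nothing more can be done
None
```

The job is handed in: the yellow slide was pushed open to its stop first, then the blue one shut to its stop; the last pictures show the visible bystanders in place, but no verdict came back and the arm partly hid the hammer.

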